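# Set the photometer's needle and hold its shutter plunger half open

## Robot

A 6-joint arm with a two-finger parallel gripper is mounted at the origin on the work surface; the furniture and walls round the work are solid. World frame = base frame: x ahead of the robot, y to its left, z up, the work surface at z = 0. Lengths are in m, angles in rad, forces in N, time in s.
With the tool pointing down it reaches from about 0.375 to 0.9 m from the base axis. Payload 3.1 kg.
Tool frame: the origin (TCP) lies on the centre line of the jaws, within the pads' length; the fingertips stand 25 mm ahead of it and the grasp point (between the pads) lies 6 mm ahead of it (robot.nose_length is the y of the fingertips in the tool frame, in m); y points along the fingers, z is the direction in which the jaws open and shut, and the axes are right-handed (so a half turn about y gives the same grasp; the last joint's range is limited). The gripper opens to 87 mm and grips with 3 to 60 N. Pads are 19 mm wide; open, the fingers measure 117 mm over their backs; the gripper's body (75 mm by 190 mm) begins 51 mm behind the grasp point.
Start: joints at [-1.429, 0.527, 1.433, -0, 1.181, -0.178], TCP at [0.197, -0.593, 0.248] pointing down, gripper open.
Joint ranges: [-3.08, 3.08], [-0.75, 2.2], [0.22, 2.44], [-1.43, 4.57], [0, 2.65], [-2.85, 2.85]. Speed limits (rad/s): [2.79, 2.79, 3.14, 3.14, 3.14, 3.14].

## Interface

Orientations are given as a unit quaternion [x, y, z, w].
In Python, from rig import robot, eyes, ticket gives the robot as it stands.
- The arm moves only by the tool play_rows, never from a script. Its argument "series" is a list of rows, each a list of 7 numbers: the opening, from 0 (shut) to 1 (fully open), then the shift along the tool's x, y, z scaled (see below), then the turn, a rotation vector about the tool's x, y, z scaled (see below). In form: [[claw, dx, dy, dz, ax, ay, az], ...]. A call has 1 to 12 rows; each row shifts and turns the commanded pose from where the row before left it, along the tool's axes as they then stand; what a row does not reach is not made up. The controller multiplies each number of a shift by 100 mm and each number of a turn by 180 degrees. A row lasts 1/12 s, in which the tool goes at most 41.7 mm and 7.16 degrees, less where a joint would pass 70% of its speed; a pose out of reach is approached as far as the arm can. A call with a number of a shift or a turn outside -1 to 1 is refused whole. A call with a gripper value outside its range is refused whole. The fingers move at their own pace and stop on an object; "grip_force" is the grip in N (left out, the last holds). Time passes only in rows, so rows that do not move let the fingers close. It gives the time, the measured TCP pose, the force and the opening at its end, in the units of the state.
- robot.get_obs(): the state, without advancing time (a new reading comes with each control period).
- eyes.camera(name): name is "scene" or "top" or "wrist"; returns the picture (420x560x3 uint8, red, green, blue); there is no depth.
- eyes.camera_params(name): a dict with "K" (3x3 intrinsics, pixels), "D" ([k1, k2, p1, p2, k3] as OpenCV has them; the pictures are not rectified), "rvec" (rotation vector, rad) and "tvec" (3), from world to camera coordinates, as OpenCV has them. Camera axes: x right, y down, z forward; pixel columns grow to the right and rows downward; lengths in m; the calibration is good to about 2 mm. A picture is of the moment at which its call begins: read the wrist's pose just before it. camera_params takes no time and is no camera call; for the wrist camera it gives the pose at the moment of the call.
- ticket.hand_in(): hands the job in, once; it reports no verdict.
The state is a dict: "time": time; "q": joint angles; "joint_velocities": joint speeds; "joint_torque": joint torques, N m; "position": TCP position; "tool_rot": TCP orientation; "ft_force": force on the tool from outside, world axes, zero at the start; "moment": the same for the moment, N m; "grip_width": finger opening in m.
Only numpy, scipy, OpenCV 4.12 (cv2) and the standard library are available. Lean on these libraries where they do the work, as an engineer would, in place of code of your own. Each camera call takes 0.05 s, during which the arm holds its last target.

## Task

Turn the knob of the bench photometer little by little until the black needle on its scale stands in the middle between the two prongs of the steel rider. Only then press the spring-loaded shutter plunger halfway down, until the dark ring on its stem is level with the mouth of the guide, never pushing it to the bottom, and keep it there steadily with the fingers for at least three seconds; the program finishes while the plunger is still being held at half travel. Do not shift the rider, nor the flask, stopper and dish beside the instrument.

Things in the scene. Friction and masses are not known exactly. Their poses are not given: they have to be found in the camera images.
- photometer: White bench instrument, 150 (x) x 270 (y) x 75 mm high, fixed. Origin: centre of its underside; x to its back, y to its left, z up. On its aluminium deck (75 mm up), left to right: black knob (85 mm left of centre), scale with needle and rider (middle, at the back, under 9 mm high), plunger (85 mm right of centre). A fixed black lid in front of the scale, 38 mm wide, 13 mm high, is not used.
- knob_grip (a point): Point on the vertical axis of the round ribbed black knob, 36 mm in diameter, 28 mm above the deck; the knob's top is 10 mm above this point, and its lowest 7 mm above the deck are a slightly wider skirt (46 mm across). Its x and y axes turn with the knob.
- knob (a joint): Turn of the knob, rad, 0 to 5, growing clockwise seen from above. It moves the needle 14 mm to the right (the instrument's -y) per radian, and stays where it is left (friction 0.04 N m). It starts between 0 and 0.9.
- needle_tip (a point): Tip of the thin black needle (2 mm wide, 30 mm long, pointing to the instrument's front, 5 mm above the deck) that slides left and right over the white scale as the knob turns.
- rider_gap (a point): Middle of the 8 mm wide gap between the two prongs of the small dark steel rider (18 mm wide) on the rail at the scale's front; prongs 2 mm thick, pointing to the instrument's back. The needle is set when its tip stands in this gap along the instrument's y, touching neither prong. The rider stays where it is.
- rider (a joint): Place of the rider along its rail, m, growing to the right. The needle is centred in the gap when 0.014 x (knob value) equals this value. Drawn between 0.026 and 0.050, so the knob must always be turned clockwise from its start.
- plunger_top (a point): Centre of the top face of the steel plunger's round cap (34 mm across, 10 mm thick), 48 mm above the deck (123 mm above the worktop) when released. Its 12 mm thick vertical stem dives into a fixed guide, 32 mm wide, whose mouth is 12 mm above the deck; the dark ring round the stem stands 12 mm above that mouth when released.
- plunger (a joint): How far the plunger is pressed straight down, m: 0 released, 0.012 halfway (ring level with the guide's mouth), 0.024 bottomed. The spring pushes back with 2 N at the start of travel, growing by 0.3 N per mm (5.6 N at halfway, 9.2 N at the bottom), and returns the plunger when it is let go.
- flask_50: Small conical glass flask, 51 mm wide, 85 mm high, loose, standing right of the instrument. Origin: centre of its underside.
- stopper_white_1: White rubber stopper, 34 mm wide, 26 mm high, loose, left of the instrument. Origin: centre of its underside.
- petri_dish: Covered round dish, 69 mm wide, 16 mm high, loose, left of the instrument. Origin: centre of its underside.

How it is judged:
On the way, in this order (a step that is already met when the one before it is completed fails the run):
1. The needle stands between the rider's prongs, with the plunger still released (y of needle_tip in the frame of rider_gap between -0.003 and 0.003 m and value of joint plunger below 0.003 m), for 0.4 s.
2. The fingers hold the plunger at half travel, the needle still between the prongs (y of needle_tip in the frame of rider_gap between -0.003 and 0.003 m and value of joint plunger between 0.0085 and 0.0155 m and velocity of joint plunger between -0.01 and 0.01 m/s and contact force between the fingers and plunger above 1.5 N), for 2.5 s.
At the end, for the whole second after the job is handed in: The program ends with the fingers still pressing the plunger (more than 1.5 N) at rest at half travel, 12 mm +- 3.5 mm, and the needle tip within 3 mm of the middle of the rider's gap along the scale (touching neither prong) (all of step 2); the arm keeps its last pose, push and grip.
It fails at once if The plunger was pushed (nearly) to the bottom of its travel (value of joint plunger above 0.02 m).
It fails at once if The plunger was pressed while the needle was not between the prongs (value of joint plunger above 0.004 m and not (y of needle_tip in the frame of rider_gap between -0.0035 and 0.0035 m)).
It fails at once if The pronged rider was shifted instead of the needle (distance of rider_gap from where it was at the start of the episode above 0.004 m).
It fails at once if The flask, stopper or dish was shifted by 20 mm or tipped (distance of any of flask_50, stopper_white_1, petri_dish from where it was at the start of the episode above 0.02 m or angle between any of flask_50, stopper_white_1, petri_dish's own z axis and vertical above 0.4 rad).
It also fails if it takes over 67 s, if anything falls off the work surface, if the arm or the gripper's body presses on something with over 40 N, if the wrist force passes 120 N, or if a joint passes its speed limit or range.

## Working session

There is one attempt and no reset: what is moved stays moved. The work goes in short steps, Python scripts to look and compute and a tool call to move; the robot and the scene stay as the last step left them, time stands still between calls to the robot, and variables do not carry over. Pictures are saved under pics/ and viewed, and the job is handed in when it is done.

Besides the shell and the picture viewer there is one more tool, called after "Request:" by a JSON object that holds its "op" and its "data". play_rows: Moves the arm, as the interface text tells. Its arguments: {"type":"object","properties":{"series":{"type":"array","items":{"type":"array","items":{"type":"number"}}},"grip_force":{"type":"number"}},"required":["series"]}

```bash
ls; mkdir -p pics; python3 - <<'E'
from rig import robot, eyes, ticket
import cv2
print(robot.get_obs(), robot.nose_length)
for n in("scene","top","wrist"):
    p=eyes.camera_params(n); print(n,p)
    cv2.imwrite(f"pics/{n}0.png",eyes.camera(n)[:,:,::-1])
E
```

```text
pics
{'time': 0.0, 'q': array([-1.42848038e+00,  5.28448197e-01,  1.43390525e+00, -3.37934597e-05,
        1.18137412e+00, -1.78510132e-01]), 'joint_velocities': array([ 7.35199797e-04,  1.48674263e-04,  1.71680074e-03, -3.82629383e-04,
        5.51090952e-04,  9.19020893e-05]), 'joint_torque': array([-1.42366243e-03, -4.40052724e+01, -1.76596087e+01,  6.32137223e-02,
        5.80849964e-02, -1.76296567e-04]), 'position': array([ 0.19701006, -0.59242418,  0.24658167]), 'tool_rot': array([-0.11294512,  0.69878227, -0.69727251,  0.11295035]), 'ft_force': array([-0.67701694,  0.23584055,  0.44367014]), 'moment': array([-0.00470037,  0.02315146,  0.02074962]), 'grip_width': 0.08684573897062678} 0.025
scene {'K': array([[520.43028686,   0.        , 278.10567516],
       [  0.        , 520.43028686, 213.02674973],
       [  0.        ,   0.        ,   1.        ]]), 'D': array([-0.11635922,  0.        ,  0.        ,  0.        ,  0.        ]), 'rvec': array([ 1.09877526, -2.21673081,  1.1942246 ]), 'tvec': array([0.24272853, 0.33603848, 0.7017691 ])}
top {'K': array([[511.38009077,   0.        , 273.91349475],
       [  0.        , 511.38009077, 209.04105279],
       [  0.        ,   0.        ,   1.        ]]), 'D': array([0.06234423, 0.        , 0.        , 0.        , 0.        ]), 'rvec': array([ 2.12732207, -2.12124298,  0.14763177]), 'tvec': array([-0.06724554,  0.48458265,  1.11096698])}
wrist {'K': array([[346.79821482,   0.        , 281.91624367],
       [  0.        , 346.79821482, 207.45897586],
       [  0.        ,   0.        ,   1.        ]]), 'D': array([-0.04242505,  0.        ,  0.        ,  0.        ,  0.        ]), 'rvec': array([-2.379258  ,  1.71533422,  0.21666358]), 'tvec': array([-0.62458709, -0.02953138,  0.39121483])}
```

View pics/scene0.png

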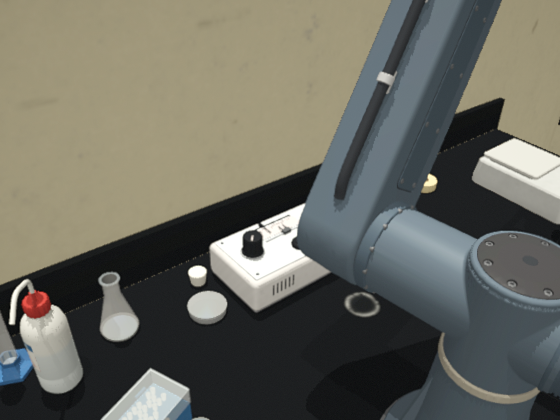

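View pics/top0.png

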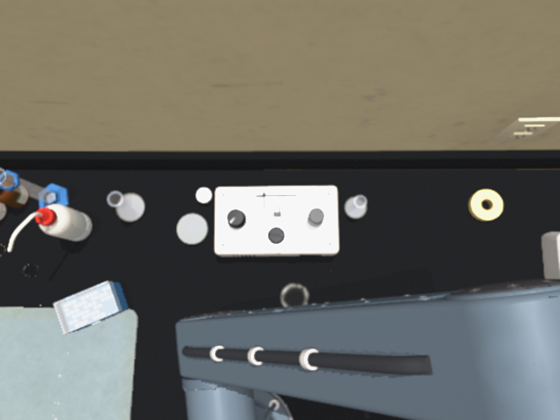

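View pics/wrist0.png

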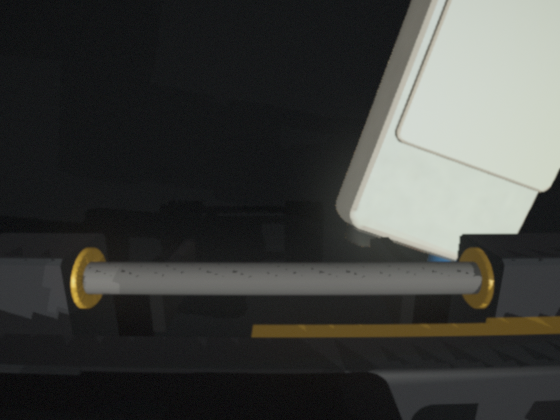

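The top view shows the photometer: knob at about (236,218), lid (276,235), plunger cap (316,217), needle about (264,200) and rider about (277,213). The flask stands right at (357,207), and the stopper (204,195) and dish (192,229) left.

```bash
cat > h.py <<'E'
import numpy as np, cv2
from rig import robot, eyes, ticket
from scipy.spatial.transform import Rotation as R
def topl(p,uv,z):
    uv=np.array(uv,float).reshape(-1,1,2)
    n=cv2.undistortPoints(uv,p["K"],p["D"]).reshape(-1,2)
    Rm=cv2.Rodrigues(p["rvec"])[0]; c=-Rm.T@p["tvec"]
    d=np.c_[n,np.ones(len(n))]@Rm
    return c+d*((z-c[2])/d[:,2])[:,None]
def proj(p,X):
    return cv2.projectPoints(np.array(X,float).reshape(-1,1,3),p["rvec"],p["tvec"],p["K"],p["D"])[0].reshape(-1,2)
def save(n,fn,crop=None,s=1):
    im=eyes.camera(n)[:,:,::-1]
    cv2.imwrite("pics/raw_"+fn,im)
    if crop: x0,y0,x1,y1=crop; im=im[y0:y1,x0:x1]
    cv2.imwrite("pics/"+fn,cv2.resize(im,None,fx=s,fy=s,interpolation=cv2.INTER_CUBIC))
E
python3 - <<'E'
from h import *
p=eyes.camera_params("top")
print("knob",topl(p,[236,218],.113),"plunger",topl(p,[316,217],.123))
print("deck corners",topl(p,[[215,187],[338,187],[339,255],[215,255]],.075))
print("needle/rider",topl(p,[[264,200],[277,213]],.08))
o=robot.get_obs(); print(R.from_quat(o["tool_rot"]).as_matrix())
im=cv2.imread("pics/top0.png")[170:270,200:375]
cv2.imwrite("pics/topc.png",cv2.resize(im,None,fx=4.5,fy=4.5,interpolation=cv2.INTER_CUBIC))
E
```

```text
knob [[0.4534035  0.01174882 0.113     ]] plunger [[ 0.4542289  -0.15531899  0.123     ]]
deck corners [[ 0.52780231  0.06294787  0.075     ]
 [ 0.52770656 -0.20652972  0.075     ]
 [ 0.37944595 -0.20630837  0.075     ]
 [ 0.37861789  0.0593528   0.075     ]]
needle/rider [[ 0.49789914 -0.04525131  0.08      ]
 [ 0.46930733 -0.07364018  0.08      ]]
[[-9.48981891e-01 -2.41489760e-04  3.15330481e-01]
 [-3.15330443e-01  1.63674293e-03 -9.48980523e-01]
 [-2.86945858e-04 -9.99998631e-01 -1.62938848e-03]]
```

View pics/topc.png

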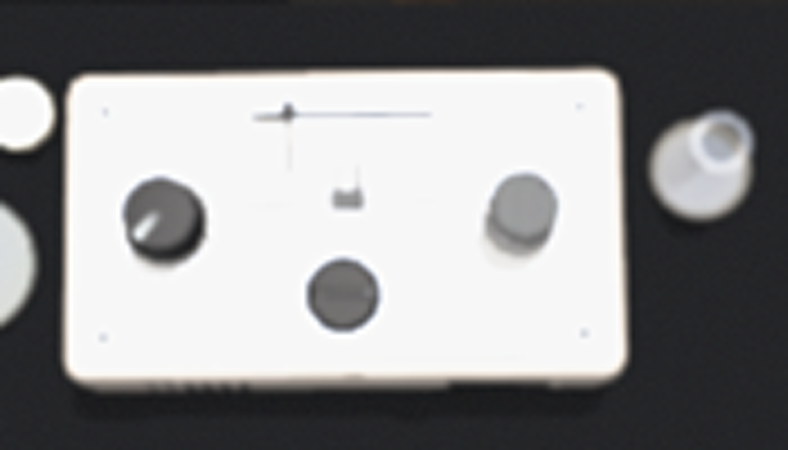

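Request:
{"op": "play_rows", "data": {"series": [[1,-0.237,0,-0.178,0,0,0],[1,-0.237,0,-0.178,0,0,0],[1,-0.237,0,-0.178,0,0,0],[1,-0.237,0,-0.178,0,0,0],[1,-0.237,0,-0.178,0,0,0],[1,-0.237,0,-0.178,0,0,0],[1,-0.237,0,-0.178,0,0,0],[1,-0.237,0,-0.178,0,0,0],[1,-0.237,0,-0.178,0,0,0],[1,-0.237,0,-0.178,0,0,0],[1,-0.237,0,-0.178,0,0,0],[1,-0.237,0,-0.178,0,0,0]], "grip_force": 15}}

```text
time: 1.15
position: [0.4001, -0.2993, 0.2474]
tool_rot: [-0.113, 0.698, -0.698, 0.113]
ft_force: [0.7, -0.5, -0.0]
grip_width: 0.0872
```

Request:
{"op": "play_rows", "data": {"series": [[1,-0.1,0,-0.2,0,0,0],[1,-0.1,0,-0.2,0,0,0],[1,-0.1,0,-0.2,0,0,0],[1,-0.1,0,-0.2,0,0,0],[1,-0.1,0,-0.2,0,0,0],[1,-0.1,0,-0.2,0,0,0],[1,0,0,0,0,0,0]]}}

```text
time: 1.73
position: [0.4178, -0.164, 0.2472]
tool_rot: [-0.115, 0.699, -0.697, 0.113]
ft_force: [-1.0, -0.2, -0.5]
grip_width: 0.0866
```

```bash
python3 - <<'E'
from h import *
o=robot.get_obs(); print(o["time"],o["position"],R.from_quat(o["tool_rot"]).as_matrix(),o["q"])
p=eyes.camera_params("wrist"); Rm=cv2.Rodrigues(p["rvec"])[0]; print("cam",-Rm.T@p["tvec"],Rm)
save("wrist","w1.png");save("top","t1.png",(150,150,430,300),2.5)
E
```

```text
1.7333 [ 0.41776128 -0.16401225  0.24719434] [[-0.94799214 -0.00214652  0.31828649]
 [-0.31829199  0.00308801 -0.9479877 ]
 [ 0.001052   -0.99999293 -0.00361063]] [-6.24832509e-01  2.93138396e-01  1.85525182e+00  1.48733734e-03
  9.96750271e-01  6.21228416e-01]
cam [ 0.48258732 -0.14342112  0.38572592] [[ 0.31869117 -0.94785191 -0.0035617 ]
 [-0.9180922  -0.30961516  0.24747761]
 [-0.23567488 -0.07559896 -0.96888707]]
```

View pics/w1.png

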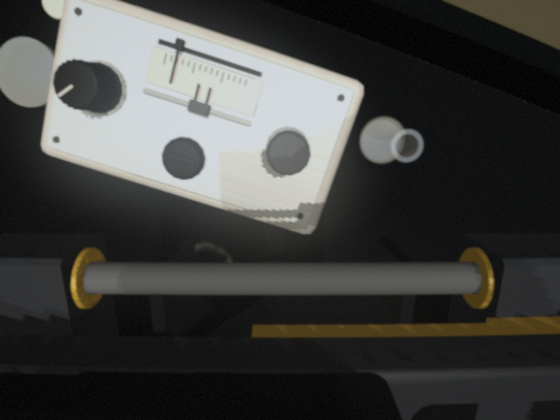

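View pics/t1.png

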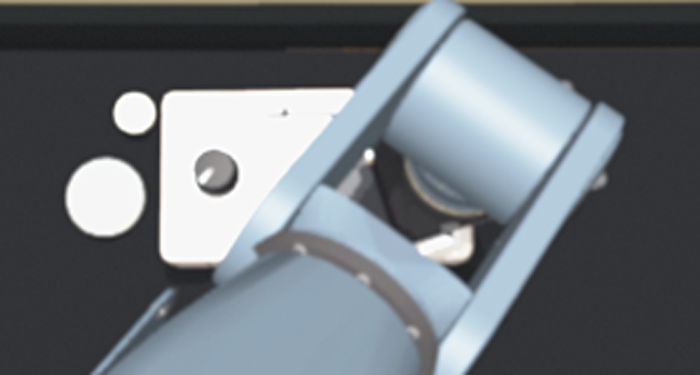

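The wrist view shows the scale plainly: needle tip near (174,82), rider prongs near (197,86)/(208,91), knob top near (75,85) and plunger cap (288,152).

```bash
python3 - <<'E'
from h import *
im=cv2.imread("pics/raw_w1.png")[20:190,40:320]
cv2.imwrite("pics/w1c.png",cv2.resize(im,None,fx=2.8,fy=2.8,interpolation=cv2.INTER_CUBIC))
E
```

```text
(no output)
```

View pics/w1c.png

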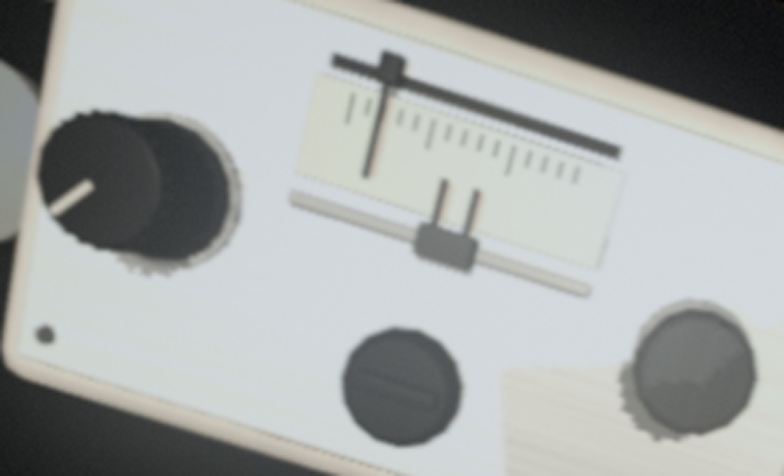

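```bash
python3 - <<'E'
from h import *
# camera params unchanged since arm has not moved
p=eyes.camera_params("wrist")
f=lambda l,z: topl(p,np.array(l)/2.8+[40,20],z)
print("needle base,tip",f([[386,85],[366,177]],.080))
print("prong tips",f([[443,183],[475,193]],.080))
print("prong roots",f([[434,224],[468,234]],.080))
print("knobtop",f([[98,180]],.113),"plung",f([[695,372]],.123),"lid",f([[402,387]],.088))
print("rail",f([[293,198],[588,290]],.078),f([[335,61],[618,153]],.078))
E
```

```text
needle base,tip [[ 0.50918686 -0.04721545  0.08      ]
 [ 0.48215377 -0.04814353  0.08      ]]
prong tips [[ 0.48770478 -0.07075306  0.08      ]
 [ 0.48793984 -0.08072307  0.08      ]]
prong roots [[ 0.47537412 -0.07133004  0.08      ]
 [ 0.47578362 -0.08196974  0.08      ]]
knobtop [[0.45911186 0.01121428 0.113     ]] plung [[ 0.46163399 -0.1587989   0.123     ]] lid [[ 0.42599683 -0.07658926  0.088     ]]
rail [[ 0.46930477 -0.02766767  0.078     ]
 [ 0.47131398 -0.12142166  0.078     ]] [[ 0.51117324 -0.03034736  0.078     ]
 [ 0.51256014 -0.11796186  0.078     ]]
```

Request:
{"op": "play_rows", "data": {"series": [[1,-0.116,0,-0.192,0,0,0],[1,-0.116,0,-0.192,0,0,0],[1,-0.116,0,-0.192,0,0,0],[1,-0.116,0,-0.192,0,0,0],[1,-0.116,0,-0.192,0,0,0],[1,-0.116,0,-0.192,0,0,0],[1,-0.116,0,-0.192,0,0,0],[1,-0.116,0,-0.192,0,0,0],[1,0,0,0,0,-0.0376,0],[1,0,0,0,0,-0.0376,0],[1,0,0,0,0,-0.0376,0],[1,0,0,0,0,-0.0376,0]]}}

```text
time: 2.83
position: [0.4591, 0.0061, 0.2475]
tool_rot: [0.275, -0.651, 0.652, -0.275]
ft_force: [0.2, -1.0, -0.2]
grip_width: 0.0873
```

Request:
{"op": "play_rows", "data": {"series": [[1,0,0,0,0,-0.0376,0],[1,0,0,0,0,-0.0376,0],[1,0,0,0,0,-0.0376,0],[1,0,0,0,0,-0.0376,0],[1,0,0,0,0,-0.0376,0],[1,0,0,0,0,-0.0376,0],[1,0,0,0,0,-0.0376,0],[1,0,0,0,0,-0.0376,0],[1,0,0,0,0,-0.0376,0],[1,0,0,0,0,-0.0376,0],[1,0,0,0,0,-0.0376,0],[1,0,0,0,0,0,0]]}}

```text
time: 3.83
position: [0.459, 0.0059, 0.2475]
tool_rot: [0.612, -0.354, 0.354, -0.612]
ft_force: [-0.2, -0.5, -0.2]
grip_width: 0.0868
```

```bash
python3 - <<'E'
from h import *
o=robot.get_obs(); print(o["time"],o["position"],R.from_quat(o["tool_rot"]).as_matrix(),o["q"])
save("wrist","w2.png")
E
```

```text
3.8333 [0.45902419 0.00586667 0.24752657] [[ 4.98945608e-01  5.21624602e-04  8.66633145e-01]
 [-8.66633017e-01 -5.11226628e-04  4.98945842e-01]
 [ 7.03308367e-04 -9.99999733e-01  1.96982822e-04]] [-2.31199870e-01  3.05136916e-01  1.83422343e+00 -4.48864726e-04
  1.00160746e+00 -7.53339980e-01]
```

View pics/w2.png

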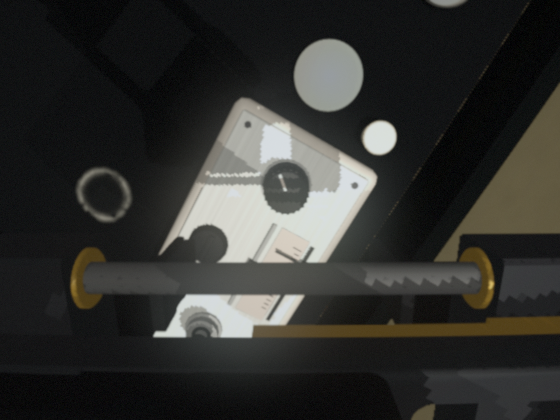

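The knob sits at about (285,187) in this view, with its white pointer line; the needle is partly behind the jaw bar.

```bash
python3 - <<'E'
from h import *
p=eyes.camera_params("wrist")
im=cv2.imread("pics/raw_w2.png")
# project predicted knob circles for two hypotheses
def ring(c,z,r,col):
    a=np.linspace(0,2*np.pi,60); X=np.c_[c[0]+r*np.cos(a),c[1]+r*np.sin(a),0*a+z]
    cv2.polylines(big,[np.int32((proj(p,X)-[200,120])*5)],True,col,1)
big=cv2.resize(im[120:230,200:350],None,fx=5,fy=5,interpolation=cv2.INTER_CUBIC)
ring((.459,.0112),.113,.018,(0,255,0)); ring((.4534,.0117),.113,.018,(0,0,255))
ring((.459,.0112),.082,.023,(0,255,255))
cv2.imwrite("pics/w2c.png",big); print(topl(p,[285,186],.113))
E
```

```text
[[0.45466161 0.02015439 0.113     ]]
```

View pics/w2c.png

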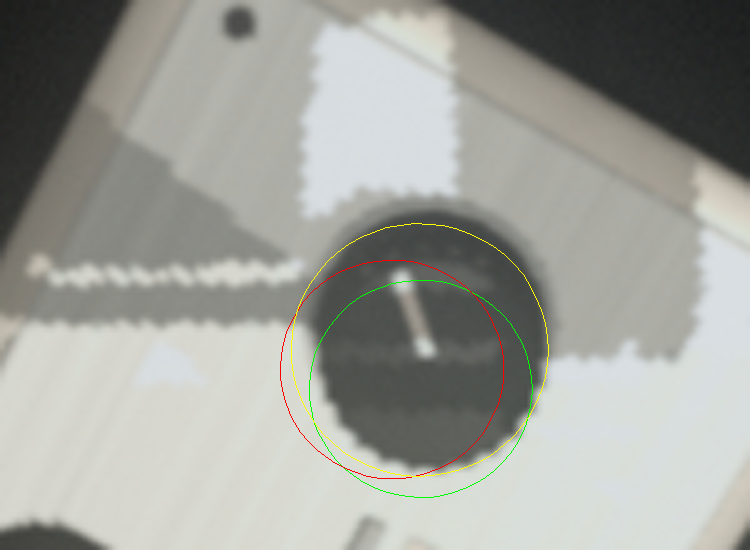

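```bash
python3 - <<'E'
from h import *
p=eyes.camera_params("wrist")
print(topl(p,[286,192],.113),topl(p,np.array([[425,350],[400,275]])/5+[200,120],.113))
print("skirt",topl(p,np.array([[430,338]])/5+[200,120],.082))
o=robot.get_obs();X=o["position"]; print("TCP axis proj",proj(p,[[X[0],X[1],.113],[X[0],X[1],.08]]))
p=eyes.camera_params("top")
print(proj(p,[[.459,.0112,.113],[.457,.0155,.113],[.4615,-.1588,.123]]))
im=cv2.imread("pics/raw_t1.png")
E
```

```text
[[0.45779677 0.01630256 0.113     ]] [[0.45628415 0.017325   0.113     ]
 [0.44679822 0.02588698 0.113     ]]
skirt [[0.45931903 0.01436534 0.082     ]]
TCP axis proj [[280.93274502 203.46499194]
 [281.03207192 194.84619915]]
[[236.30653478 215.36438597]
 [234.24609159 216.30379261]
 [317.65276581 213.53392256]]
```

Request:
{"op": "play_rows", "data": {"series": [[1,-0.038,0.16,0.01,0,0,0],[1,-0.038,0.16,0.01,0,0,0],[1,0,0.16,0,0,0,0],[1,0,0.16,0,0,0,0],[1,0,0.16,0,0,0,0],[1,0,0.16,0,0,0,0],[1,0,0,0,0,0,0]]}}

```text
time: 4.47
position: [0.4551, 0.0144, 0.1493]
tool_rot: [0.612, -0.357, 0.353, -0.611]
ft_force: [0.1, -1.1, -0.1]
grip_width: 0.087
```

```bash
python3 - <<'E'
from h import *
o=robot.get_obs(); print(o["time"],o["position"]);X=o["position"]
save("wrist","w3.png");save("scene","s3.png")
p=eyes.camera_params("wrist");print(proj(p,[[X[0],X[1],.113],[X[0],X[1],.08]]))
E
```

```text
4.4667 [0.45506793 0.01438205 0.14930862]
[[278.45583502 244.14166842]
 [279.01353001 226.00623054]]
```

View pics/w3.png

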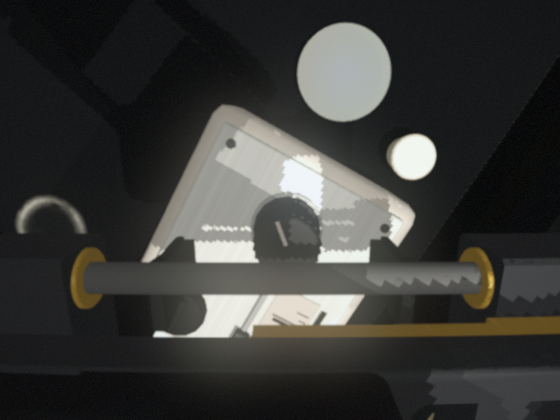

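View pics/s3.png

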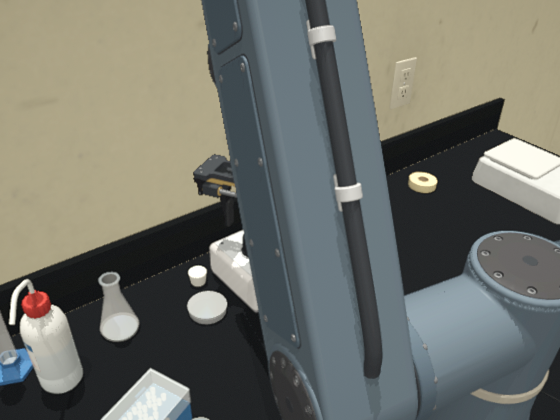

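```bash
python3 - <<'E'
from h import *
p=eyes.camera_params("wrist")
im=cv2.imread("pics/raw_w3.png")
big=cv2.resize(im[180:350,190:390],None,fx=4,fy=4,interpolation=cv2.INTER_CUBIC)
big=cv2.convertScaleAbs(big,alpha=1.8,beta=20)
def ring(c,z,r,col):
    a=np.linspace(0,2*np.pi,60); X=np.c_[c[0]+r*np.cos(a),c[1]+r*np.sin(a),0*a+z]
    cv2.polylines(big,[np.int32((proj(p,X)-[190,180])*4)],True,col,1)
ring((.4575,.0140),.113,.018,(0,255,0)); ring((.4575,.0140),.082,.023,(0,255,255))
cv2.imwrite("pics/w3c.png",big)
E
```

```text
(no output)
```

View pics/w3c.png

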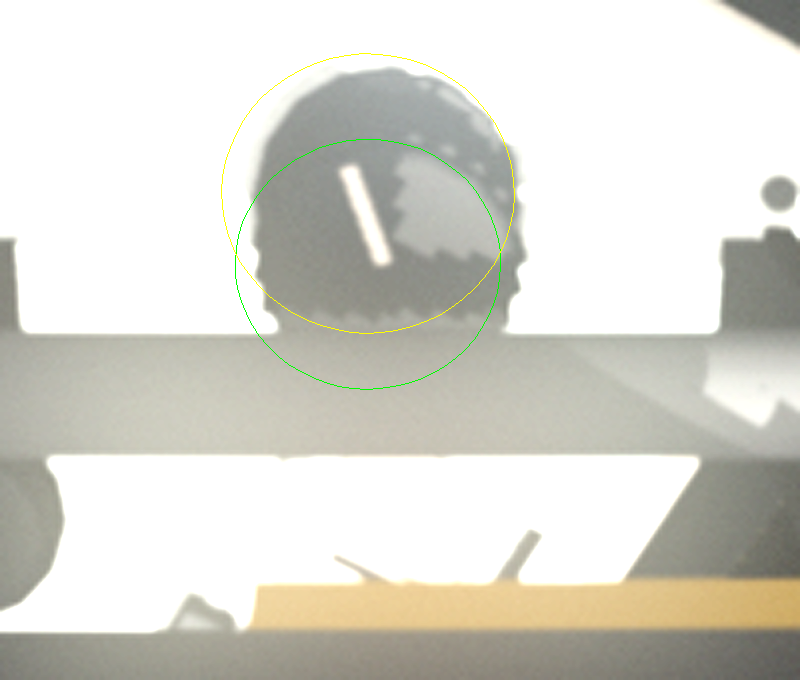

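```bash
python3 - <<'E'
from h import *
p=eyes.camera_params("wrist")
print(topl(p,np.array([391,264])/4+[190,180],.113))
o=robot.get_obs(); print(o["position"],R.from_quat(o["tool_rot"]).as_matrix())
E
```

```text
[[0.45996691 0.01595751 0.113     ]]
[0.45642377 0.01429681 0.1513149 ] [[ 4.96465382e-01 -1.07963235e-03  8.68055850e-01]
 [-8.68056243e-01  1.83933203e-04  4.96465835e-01]
 [-6.95664869e-04 -9.99999400e-01 -8.45865134e-04]]
```

Request:
{"op": "play_rows", "data": {"series": [[1,0.008,0.08,0.028,0,0,0],[1,0,0.1,0,0,0,0],[1,0,0.1,0,0,0,0],[1,0,0.1,0,0,0,0],[1,0,0,0,0,0,0],[0.3,0,0,0,0,0,0],[0.3,0,0,0,0,0,0],[0.3,0,0,0,0,0,0],[0.3,0,0,0,0,0,0],[0.3,0,0,0,0,0,0],[0.3,0,0,0,0,0,0],[0.3,0,0,0,0,0,0]], "grip_force": 15}}

```text
time: 5.57
position: [0.4593, 0.0154, 0.1138]
tool_rot: [-0.612, 0.354, -0.354, 0.612]
ft_force: [0.1, -1.4, 0.0]
grip_width: 0.0481
```

```bash
python3 - <<'E'
from h import *
o=robot.get_obs(); print(o["time"],o["position"],o["ft_force"],o["moment"],o["grip_width"])
save("wrist","w4.png")
E
```

```text
5.5667 [0.45926064 0.01540277 0.11376635] [ 0.05836886 -1.40359663  0.02969996] [ 0.00180701 -0.17643482 -0.01697678] 0.04811030300444306
```

View pics/w4.png

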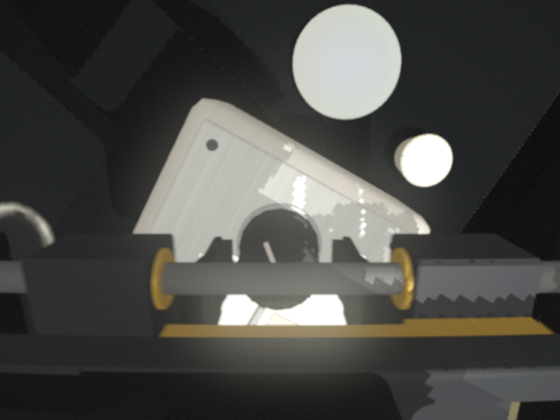

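The knob is centred between the closing fingers (about x = 280 between 225 and 340). Closing fully.

Request:
{"op": "play_rows", "data": {"series": [[0.3,0,0,0,0,0,0],[0.3,0,0,0,0,0,0],[0.3,0,0,0,0,0,0],[0.3,0,0,0,0,0,0],[0.3,0,0,0,0,0,0],[0.3,0,0,0,0,0,0]], "grip_force": 15}}

```text
time: 6.12
position: [0.4577, 0.015, 0.1135]
tool_rot: [0.613, -0.355, 0.353, -0.611]
ft_force: [-3.3, -3.9, 3.0]
grip_width: 0.0349
```

Request:
{"op": "play_rows", "data": {"series": [[0.3,0,0,0,0,0.0278,0],[0.3,0,0,0,0,0.0278,0],[0.3,0,0,0,0,0.0278,0],[0.3,0,0,0,0,0.0278,0],[0.3,0,0,0,0,0.0278,0],[0.3,0,0,0,0,0.0278,0],[0.3,0,0,0,0,0.0278,0],[0.3,0,0,0,0,0.0278,0],[0.3,0,0,0,0,0.0278,0],[0.3,0,0,0,0,0.0278,0],[0.3,0,0,0,0,0.0278,0],[0.3,0,0,0,0,0,0]]}}

```text
time: 7.12
position: [0.4565, 0.015, 0.1135]
tool_rot: [-0.38, 0.598, -0.596, 0.377]
ft_force: [-6.2, -5.9, 5.4]
grip_width: 0.0356
```

```bash
python3 - <<'E'
from h import *
o=robot.get_obs(); print(o["time"],o["position"],o["ft_force"],o["moment"],o["grip_width"])
z=R.from_quat(o["tool_rot"]).as_matrix()[:,2]; print(np.degrees(np.arctan2(z[1],z[0])))
save("wrist","w5.png");save("top","t5.png",(180,160,390,290),3.5)
E
```

```text
7.1167 [0.45652652 0.0150278  0.11350421] [-6.21528832 -5.88084759  5.40351944] [-0.89841293  0.84240144 -0.0577084 ] 0.035585567887121944
-25.250581154564088
```

View pics/w5.png

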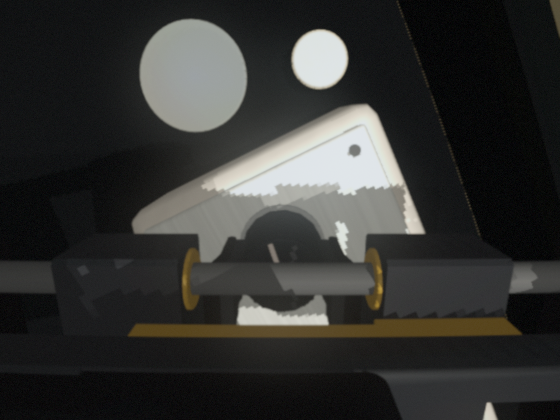

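View pics/t5.png

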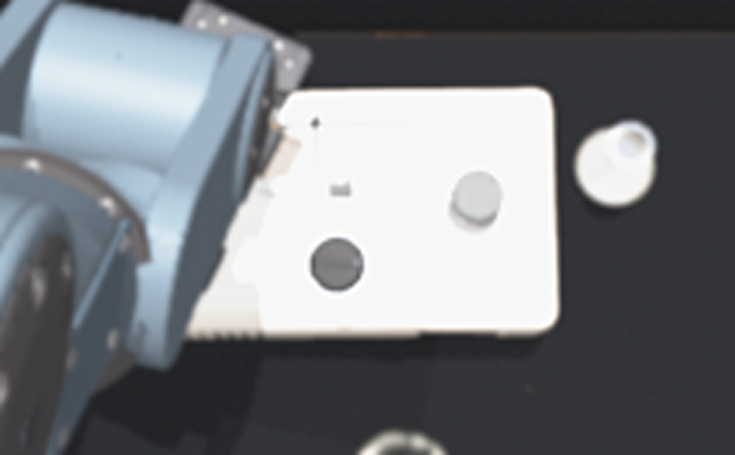

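The needle carriage now stands at (316,123) and the rider at (341,188) in the zoomed top view, about 15 mm to go; the knob follows without slipping.

Request:
{"op": "play_rows", "data": {"series": [[0.3,0,0,0,0,0.0278,0],[0.3,0,0,0,0,0.0278,0],[0.3,0,0,0,0,0.0278,0],[0.3,0,0,0,0,0.0278,0],[0.3,0,0,0,0,0.0278,0],[0.3,0,0,0,0,0.0278,0],[0.3,0,0,0,0,0.0278,0],[0.3,0,0,0,0,0.0278,0],[0.3,0,0,0,0,0.0278,0],[0.3,0,0,0,0,0.0278,0],[0.3,0,0,0,0,0.0278,0],[0.3,0,0,0,0,0,0]]}}

```text
time: 8.22
position: [0.4558, 0.0159, 0.1135]
tool_rot: [-0.062, 0.705, -0.704, 0.057]
ft_force: [-6.2, -1.9, 8.0]
grip_width: 0.0354
```

```bash
python3 - <<'E'
from h import *
o=robot.get_obs(); print(o["time"],o["position"],o["ft_force"],o["moment"],o["grip_width"])
z=R.from_quat(o["tool_rot"]).as_matrix()[:,2]; print(np.degrees(np.arctan2(z[1],z[0])))
save("wrist","w6.png");save("top","t6.png",(250,180,310,230),12)
E
```

```text
8.2167 [0.45577725 0.01592489 0.11349269] [-6.21303013 -1.89175924  7.96215479] [-0.24721574  1.04095244 -0.03464828] 0.03536402118542695
-80.33960841874409
```

View pics/t6.png

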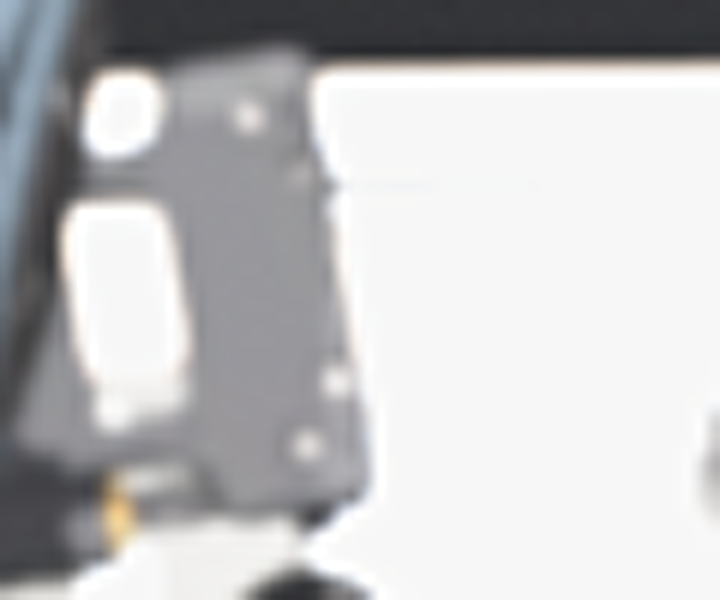

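View pics/w6.png

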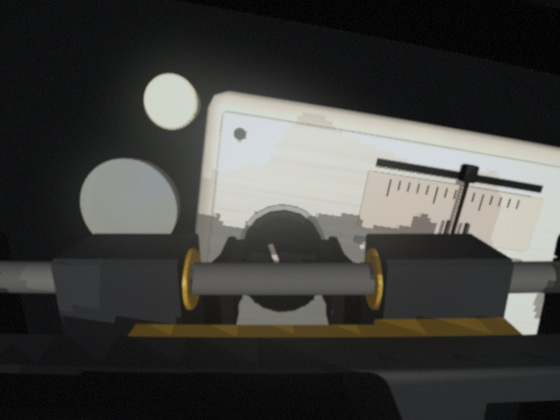

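The wrist camera now sees the needle (base (469,172)) and the prongs' tips near (440–468,225).

```bash
python3 - <<'E'
from h import *
im=cv2.imread("pics/raw_w6.png")[150:250,360:540]
cv2.imwrite("pics/w6c.png",cv2.resize(im,None,fx=4.4,fy=4.4,interpolation=cv2.INTER_CUBIC))
E
```

```text
(no output)
```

View pics/w6c.png

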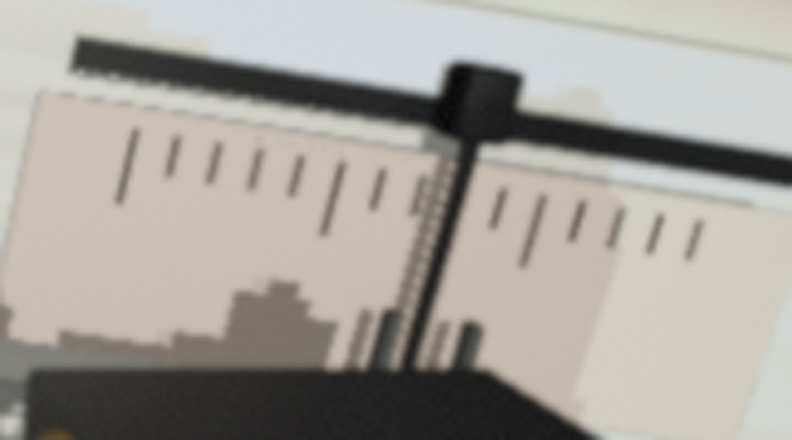

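The needle is between the prongs, about 1.1 mm left of the middle (needle x=416, prongs 383/467 at the same row). I'll add 5°.

Request:
{"op": "play_rows", "data": {"series": [[0.3,0,0,0,0,0.014,0],[0.3,0,0,0,0,0.014,0],[0.3,0,0,0,0,0,0],[0.3,0,0,0,0,0,0],[0.3,0,0,0,0,0,0],[0.3,0,0,0,0,0,0]]}}

```text
time: 8.82
position: [0.4558, 0.016, 0.1135]
tool_rot: [-0.032, 0.707, -0.706, 0.027]
ft_force: [-6.6, -1.7, 7.1]
grip_width: 0.0358
```

Request:
{"op": "play_rows", "data": {"series": [[0.85,0,0,0,0,0,0],[0.85,0,0,0,0,0,0],[0.85,0,0,0,0,0,0],[0.85,0,0,0,0,0,0],[0.85,0,0,0,0,0,0],[0.85,0,0,0,0,0,0]]}}

```text
time: 9.32
position: [0.4595, 0.0154, 0.1135]
tool_rot: [0.029, -0.706, 0.707, -0.03]
ft_force: [-0.3, -0.0, 0.8]
grip_width: 0.067
```

```bash
python3 - <<'E'
from h import *
o=robot.get_obs(); print(o["time"],o["position"],o["ft_force"],o["grip_width"])
save("wrist","w7.png")
E
```

```text
9.3167 [0.45946031 0.01539692 0.11352491] [-0.31819979 -0.02703353  0.7731025 ] 0.06700467731674703
```

View pics/w7.png

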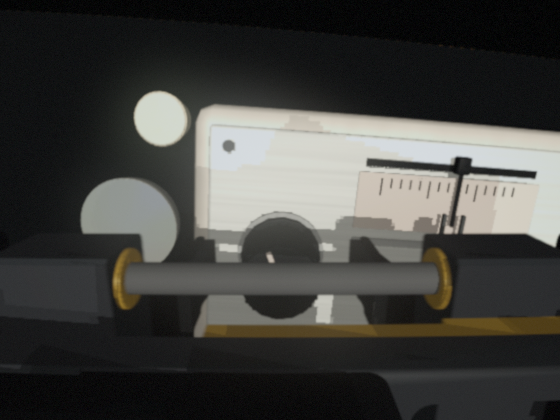

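Fingers are released. Now lift, closing the jaws, and look again.

Request:
{"op": "play_rows", "data": {"series": [[0.9,0,-0.15,0,0,0,0],[0.9,0,-0.25,0,0,0,0],[0.9,0,-0.25,0,0,0,0],[0.9,0,-0.25,0,0,0,0],[0.5,0,-0.25,0,0,0,0],[0,0.02,0,0.22,0,0,0],[0,0.02,0,0.22,0,0,0],[0,0.02,0,0.22,0,0,0],[0,0.02,0,0.22,0,0,0],[0,0.02,0,0.22,0,0,0],[0,0,0,0,0,0,0],[0,0,0,0,0,0,0]]}}

```text
time: 10.37
position: [0.4583, -0.0958, 0.2285]
tool_rot: [-0.029, 0.707, -0.706, 0.029]
ft_force: [-0.8, 0.4, -0.3]
grip_width: 0.0331
```

```bash
python3 - <<'E'
from h import *
o=robot.get_obs(); print(o["time"],o["position"],o["ft_force"],o["grip_width"],R.from_quat(o["tool_rot"]).as_matrix())
save("wrist","w8.png")
im=cv2.imread("pics/raw_w8.png")
E
```

```text
10.3667 [ 0.45828904 -0.09580691  0.22846084] [-0.78389189  0.37073548 -0.28409217] 0.033133956195692205 [[-9.96736485e-01 -5.37732865e-05  8.07240769e-02]
 [-8.07240913e-02  3.67366091e-04 -9.96736418e-01]
 [ 2.39425044e-05 -9.99999931e-01 -3.70507986e-04]]
```

View pics/w8.png

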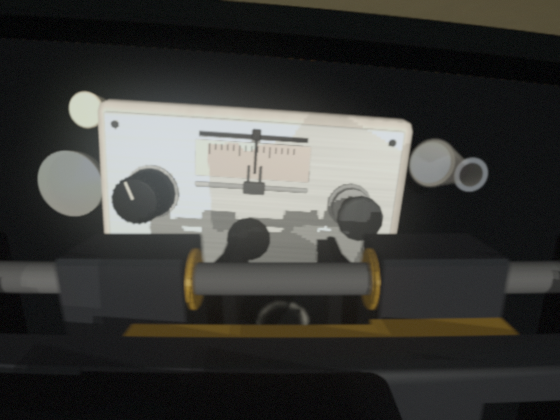

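```bash
python3 - <<'E'
from h import *
p=eyes.camera_params("wrist")
im=cv2.imread("pics/raw_w8.png")
cv2.imwrite("pics/w8c.png",cv2.resize(im[115:205,195:315],None,fx=6.5,fy=6.5,interpolation=cv2.INTER_CUBIC))
cv2.imwrite("pics/w8d.png",cv2.convertScaleAbs(cv2.resize(im[170:260,310:410],None,fx=6,fy=6,interpolation=cv2.INTER_CUBIC),alpha=1.5))
print(topl(p,[360,218],.123),topl(p,[134,201],.113))
E
```

```text
[[ 0.46065895 -0.15246275  0.123     ]] [[0.45710199 0.01722302 0.113     ]]
```

View pics/w8c.png

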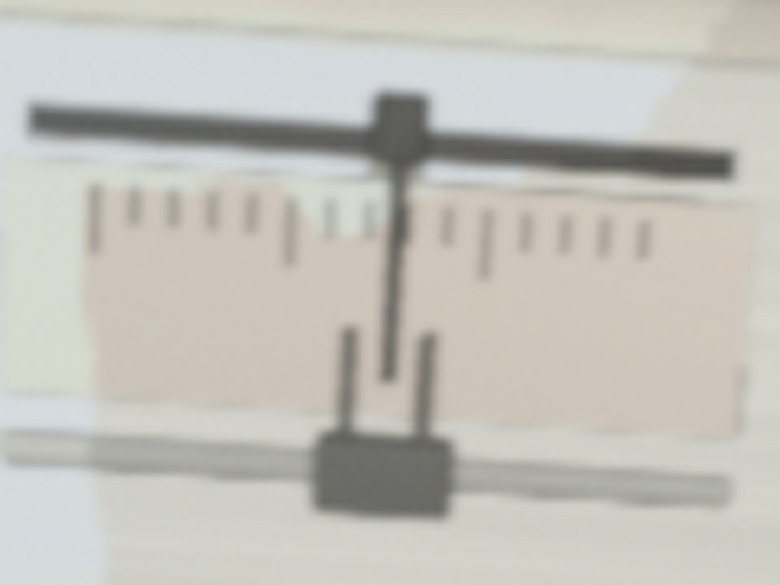

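View pics/w8d.png

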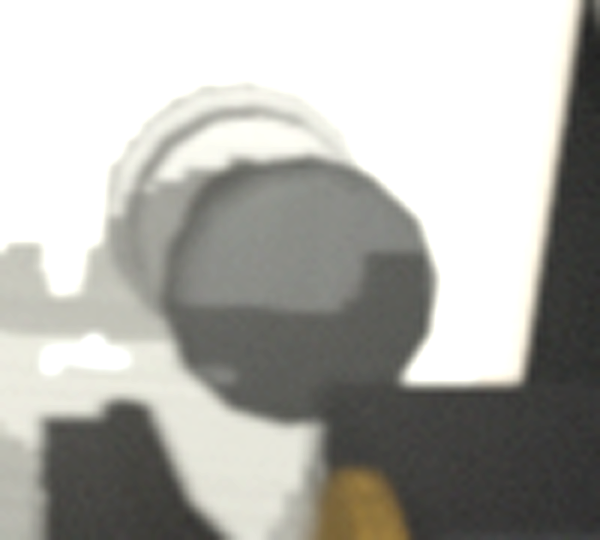

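The needle tip stands centred (needle x=388, prongs 346/427, 0.2 mm off). Plunger cap centre at (360,218), i.e. about (0.459,-0.154). Going above it with shut fingers.

Request:
{"op": "play_rows", "data": {"series": [[0,0.007,0,0.097,0,0,0],[0,0.007,0,0.097,0,0,0],[0,0.007,0,0.097,0,0,0],[0,0.007,0,0.097,0,0,0],[0,0.007,0,0.097,0,0,0],[0,0.007,0,0.097,0,0,0],[0,0,0.21,0,0,0,0],[0,0,0.21,0,0,0,0],[0,0,0.21,0,0,0,0],[0,0,0,0,0,0,0],[0,0,0,0,0,0,0],[0,0,0,0,0,0,0]]}}

```text
time: 11.42
position: [0.4596, -0.1541, 0.1662]
tool_rot: [0.029, -0.706, 0.707, -0.03]
ft_force: [0.7, 0.0, 0.6]
grip_width: 0.0005
```

```bash
python3 - <<'E'
from h import *
o=robot.get_obs(); print(o["time"],o["position"],o["ft_force"],o["grip_width"])
save("wrist","w9.png"); print(robot.get_obs()["position"],robot.get_obs()["ft_force"])
E
```

```text
11.4167 [ 0.45955265 -0.1540514   0.16620681] [0.67771122 0.02965035 0.61124192] 0.0005243891213289519
[ 0.45978456 -0.15408873  0.16657056] [1.15473803 0.6083627  0.27890724]
```

View pics/w9.png

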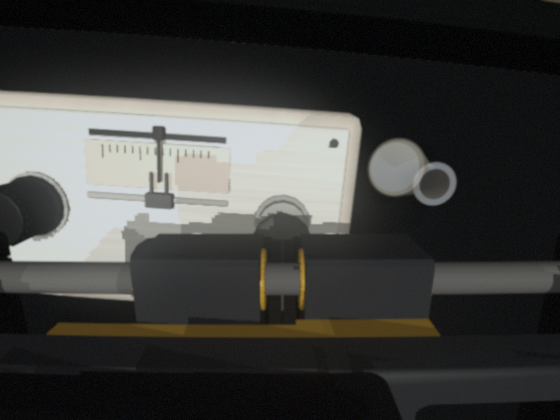

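Shut fingers are over the cap and the needle is still between the prongs. Descending in small steps, watching the force.

Request:
{"op": "play_rows", "data": {"series": [[0,0,0.05,0,0,0,0],[0,0,0.05,0,0,0,0],[0,0,0.04,0,0,0,0],[0,0,0.02,0,0,0,0],[0,0,0,0,0,0,0],[0,0,0,0,0,0,0]]}}

```text
time: 11.97
position: [0.4589, -0.1533, 0.1494]
tool_rot: [-0.03, 0.707, -0.706, 0.029]
ft_force: [0.3, -0.6, -0.7]
grip_width: 0.0004
```

Request:
{"op": "play_rows", "data": {"series": [[0,0,0.02,0,0,0,0],[0,0,0.02,0,0,0,0],[0,0,0,0,0,0,0],[0,0,0,0,0,0,0]]}}

```text
time: 12.3
position: [0.4592, -0.1535, 0.1457]
tool_rot: [0.029, -0.706, 0.707, -0.03]
ft_force: [-0.1, -0.7, 2.6]
grip_width: 0.0006
```

Request:
{"op": "play_rows", "data": {"series": [[0,0,0.02,0,0,0,0],[0,0,0.02,0,0,0,0],[0,0,0.02,0,0,0,0],[0,0,0.02,0,0,0,0],[0,0,0,0,0,0,0],[0,0,0,0,0,0,0],[0,0,0,0,0,0,0]]}}

```text
time: 12.88
position: [0.4592, -0.1535, 0.1377]
tool_rot: [0.029, -0.706, 0.707, -0.03]
ft_force: [0.4, 1.2, 5.1]
grip_width: 0.0001
```

```bash
python3 - <<'E'
from h import *
F=[];Z=[]
for i in range(6):
    im=eyes.camera("scene" if i else "wrist")
    o=robot.get_obs();F.append(o["ft_force"]);Z.append(o["position"][2])
    if i==0: cv2.imwrite("pics/w10.png",im[:,:,::-1])
    if i==1: cv2.imwrite("pics/s10.png",im[:,:,::-1])
print(o["time"],np.mean(F,0),np.std(F,0),np.mean(Z),np.std(Z))
E
```

```text
13.1833 [0.63553401 0.36457868 4.79566793] [0.48579492 0.2152192  0.43031031] 0.13769388218348755 1.808027307349764e-05
```

View pics/s10.png

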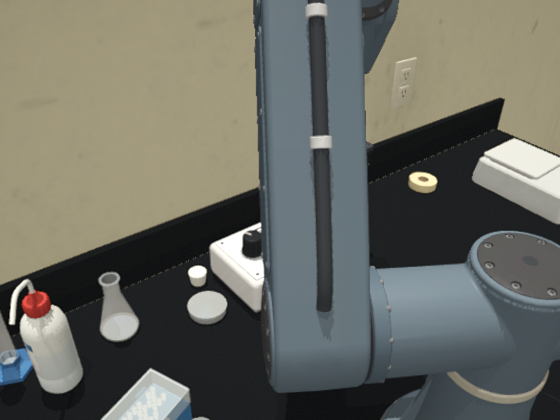

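View pics/w10.png

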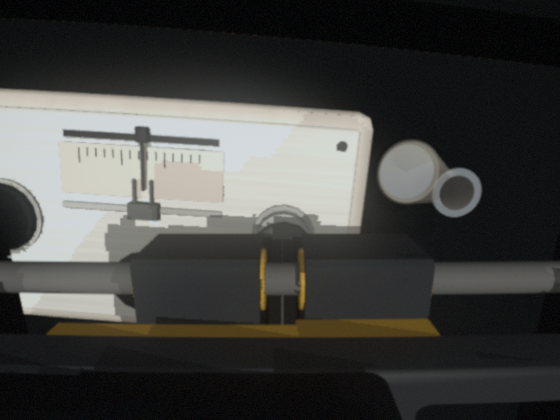

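Force 4.8 N and height (10.3 mm) agree on about 9.5–10 mm of travel. 2 mm more.

Request:
{"op": "play_rows", "data": {"series": [[0,0,0.01,0,0,0,0],[0,0,0.01,0,0,0,0],[0,0,0,0,0,0,0],[0,0,0,0,0,0,0]]}}

```text
time: 13.52
position: [0.4592, -0.1535, 0.1356]
tool_rot: [0.029, -0.706, 0.707, -0.03]
ft_force: [0.3, -0.1, 5.7]
grip_width: 0.0007
```

Request:
{"op": "play_rows", "data": {"series": [[0,0,0,0,0,0,0],[0,0,0,0,0,0,0],[0,0,0,0,0,0,0],[0,0,0,0,0,0,0],[0,0,0,0,0,0,0],[0,0,0,0,0,0,0],[0,0,0,0,0,0,0],[0,0,0,0,0,0,0],[0,0,0,0,0,0,0],[0,0,0,0,0,0,0],[0,0,0,0,0,0,0],[0,0,0,0,0,0,0]]}}

```text
time: 14.52
position: [0.4592, -0.1535, 0.1357]
tool_rot: [0.029, -0.706, 0.707, -0.03]
ft_force: [0.9, -0.0, 6.1]
grip_width: 0.0003
```

```bash
python3 - <<'E'
from h import *
F=[];Z=[]
for i in range(10):
    im=eyes.camera("wrist")
    o=robot.get_obs();F.append(o["ft_force"]);Z.append(o["position"][2])
    if i==0: cv2.imwrite("pics/w11.png",cv2.resize(im[110:230,50:250,::-1],None,fx=4,fy=4,interpolation=cv2.INTER_CUBIC))
print(o["time"],np.mean(F,0),np.std(F,0),np.mean(Z),np.std(Z))
E
```

```text
15.0167 [0.68574587 0.40069159 5.21746402] [0.38753259 0.46794346 0.44621155] 0.1356991346815721 1.3311951736283593e-05
```

View pics/w11.png

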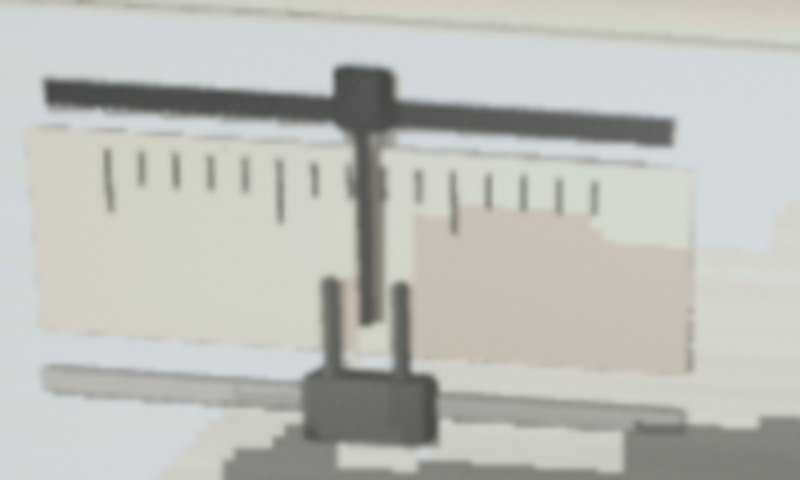

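Needle x=369 between prongs 332/401 (mid 366.5). Height gives 12.3 mm of travel and force about 5.4 N gives 11–12 mm. Holding.

Request:
{"op": "play_rows", "data": {"series": [[0,0,0,0,0,0,0],[0,0,0,0,0,0,0],[0,0,0,0,0,0,0],[0,0,0,0,0,0,0],[0,0,0,0,0,0,0],[0,0,0,0,0,0,0],[0,0,0,0,0,0,0],[0,0,0,0,0,0,0],[0,0,0,0,0,0,0],[0,0,0,0,0,0,0],[0,0,0,0,0,0,0],[0,0,0,0,0,0,0]]}}

```text
time: 16.02
position: [0.4592, -0.1535, 0.1357]
tool_rot: [0.029, -0.706, 0.707, -0.03]
ft_force: [1.0, -0.8, 5.6]
grip_width: 0.0008
```

Request:
{"op": "play_rows", "data": {"series": [[0,0,0,0,0,0,0],[0,0,0,0,0,0,0],[0,0,0,0,0,0,0],[0,0,0,0,0,0,0],[0,0,0,0,0,0,0],[0,0,0,0,0,0,0],[0,0,0,0,0,0,0],[0,0,0,0,0,0,0],[0,0,0,0,0,0,0],[0,0,0,0,0,0,0],[0,0,0,0,0,0,0],[0,0,0,0,0,0,0]]}}

```text
time: 17.02
position: [0.4592, -0.1535, 0.1357]
tool_rot: [0.029, -0.706, 0.707, -0.03]
ft_force: [0.4, 0.3, 5.1]
grip_width: 0.0005
```

Request:
{"op": "play_rows", "data": {"series": [[0,0,0,0,0,0,0],[0,0,0,0,0,0,0],[0,0,0,0,0,0,0],[0,0,0,0,0,0,0],[0,0,0,0,0,0,0],[0,0,0,0,0,0,0],[0,0,0,0,0,0,0],[0,0,0,0,0,0,0],[0,0,0,0,0,0,0],[0,0,0,0,0,0,0],[0,0,0,0,0,0,0],[0,0,0,0,0,0,0]]}}

```text
time: 18.02
position: [0.4592, -0.1535, 0.1357]
tool_rot: [0.029, -0.706, 0.707, -0.03]
ft_force: [0.5, 1.2, 6.1]
grip_width: 0.0006
```

```bash
python3 - <<'E'
from h import *
o=robot.get_obs(); print(o["time"],o["position"],o["ft_force"])
print(ticket.hand_in())
E
```

```text
18.0167 [ 0.459202   -0.15349936  0.13567649] [0.47718596 1.15827914 6.10279236]
the job is handed in; nothing more can be done
None
```

I turned the knob about 115° clockwise in three steps and let go of it. I then pressed the plunger with the shut fingers and held it at half travel for over 4 s. The job was handed in at 18 s with the fingers still pressing.

**Needle:** it stood about 0.3 mm from the middle of the rider's gap in the last picture, taken while the plunger was held. It touched neither prong.

**Plunger:** the fingertip height put it at about 12.3 mm of travel. The spring force, 5.1–6.1 N with about 0.4 N of noise, put it at about 10.5–13.5 mm. The ring itself was hidden, so I could not check it against the guide by eye.

**Disagreement:** the top and wrist cameras differed by 5–7 mm in x on where the knob and plunger were. I used the position found by gripping the knob together with the nearer wrist views.

**Rider and loose objects:** the fingers never touched the rider, flask, stopper or dish. I saw no shift in the pictures, but I did not measure their positions again.

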